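# Test the vial conveyor's latching stop button and make the line ready again

## Task

Test the conveyor's stop button: press the big mushroom head with the grip bar fully in so that it latches, take the push off so that it is seen to stay in by itself, then push sideways against its grip bar with a fingertip to twist it clockwise (seen from above) until it unlatches and springs back up. After that press the small round start button on the other box all the way in, and finish with both buttons out. Push only: do not pinch the grip bar between the fingers, and leave everything else on the bench standing where it is.

Things in the scene. Friction and masses are not known exactly. Their poses are not given: they have to be found in the camera images.
- stop_top (a point): Stop button: black disc 60 mm across, 10 mm thick, on a fixed 100 x 100 x 60 mm box, with an upright grey grip bar across it, 56 long, 10 wide, 18 high above the disc. Point: middle of the bar's top, on the turning axis, 108 mm above the bench when out (box cover 48 mm lower); moves and turns with the head. x along the bar, z up; the bar's side faces look to +y and -y. Clear space above.
- stop_plunger (a joint): How far the stop head is pushed down, m: 0 out, 0.0135 bottom stop. A spring of 5 N (out) to 8 N (bottom) pushes it up, the latch adds a few N: about 9 N presses it home. It latches once pressed beyond about 0.0115; let go, it then rises to about 0.007 and stays until twisted; freed, it rises to 0.
- stop_head (a joint): Twist of the stop head, rad: 0 at rest, grows clockwise seen from above, stop at 1.0. A light spring (about 2 N at the bar's end) turns it back to 0 when let go. While latched, a twist beyond about 0.6 frees it and it springs up 7 mm (so a fingertip pushing on the bar should stay 8 mm or more above the disc, or be lifted away afterwards). Twisting farther does no harm.
- start_button_top (a point): Start button, alone on another fixed box of the same size (100 x 100 x 60 mm): a plain flat round black button 32 mm across in a low aluminium collar 48 mm across and 12 mm high. This point is the centre of its flat top, 82 mm above the bench with the button out; z points up.
- start_button (a joint): How far the start button is pushed down, in m: 0 out, 0.006 at the bottom. A spring of 1.5 to 5 N pushes it back out when let go.
- vial0: Bystander: glass vial with lilac cap, 22 mm across, 42 mm high, loose, standing between the boxes; origin at the centre of its underside.
- vial1: Bystander: vial like vial0, also between the boxes.
- vial2: Bystander: vial like vial0, also between the boxes.
- carton: Bystander: white carton 240 x 180 x 45 mm full of vials, to the right of the work; lid stands up 180 mm along its right (-y) side. Origin at the centre of its underside.
- spray: Bystander: bottle 60 mm across, 150 mm high, to the left at the back; origin at the centre of its underside.
- parts_tray: Bystander: empty grey tray 120 x 100 x 30 mm, to the left; origin at the centre of its underside.
- tape: Bystander: empty cardboard tape roll lying flat, 90 mm across, 24 mm high, to the left; origin at the centre of its underside.
- scanner: Bystander: handheld scanner lying flat, 180 x 62 x 40 mm, near the robot to the right; origin under the middle of its handle, x towards its head.
Mind the look-alikes: they are no part of the job. What is shaped like the part that bears start_button_top but purple is not meant. Leave any pink look-alike of the part that bears stop_top alone.

How it is judged:
By the outcome, as a careful person would: the job done as asked, in the order asked, and still so for the second after the job is handed in, with the robot touching nothing.
It also fails if it takes over 51 s, if anything falls off the work surface, if the arm or the gripper's body presses on something with over 40 N, if the wrist force passes 120 N, or if a joint passes its speed limit or range.

## Robot

A 6-joint arm with a two-finger parallel gripper is mounted at the origin on the work surface. World frame = base frame: x ahead of the robot, y to its left, z up, the work surface at z = 0. Lengths are in m, angles in rad, forces in N, time in s.
With the tool pointing down it reaches from about 0.375 to 0.9 m from the base axis. Payload 3.1 kg.
Tool frame: the origin (TCP) lies between the finger pads; the fingertips stand 17 mm ahead of it and the grasp point (between the pads) lies 2 mm behind it (robot.nose_length is the distance from the TCP to the fingertips, in m); z points along the fingers, y is the line along which they close (so a half turn about z gives the same grasp; the last joint's range is limited). The gripper opens to 87 mm and grips with 3 to 60 N. Pads are 19 mm wide; open, the fingers measure 117 mm over their backs; the gripper's body (75 mm by 190 mm) begins 51 mm behind the grasp point.
Start: joints at [-1.321, 0.527, 1.433, -0, 1.181, -0.178], TCP at [0.26, -0.568, 0.24] pointing down, gripper open.
Joint ranges: [-3.08, 3.08], [-0.75, 2.2], [0.22, 2.44], [-1.43, 4.57], [0, 2.65], [-2.85, 2.85]. Speed limits (rad/s): [2.79, 2.79, 3.14, 3.14, 3.14, 3.14].

## Interface

Orientations are given as a unit quaternion [x, y, z, w].
In Python, from rig import robot, cams gives the robot as it stands.
- The arm moves only by the shell command python3 -m pendant 'ROWS' [FORCE]. ROWS is JSON, a list of rows, each an object with "jaw": the opening, from 0 (shut) to 1 (fully open); "linear": the shift along the tool's x, y, z in cm, a list of three; "twist": the turn about the tool's z in degrees. A call has 1 to 12 rows; each row shifts and turns the commanded pose from where the row before left it, along the tool's axes as they then stand; what a row does not reach is not made up. A row lasts 1/12 s, in which the tool goes at most 41.7 mm and 7.16 degrees, less where a joint would pass 70% of its speed; a pose out of reach is approached as far as the arm can. A call is refused whole if a number of a shift passes 4.17 or a number of a turn 7.16, either way. A call with a gripper value outside its range is refused whole. The fingers move at their own pace and stop on an object; FORCE is the grip in N (left out, the last holds). Time passes only in rows, so rows that do not move let the fingers close. It gives the time, the measured TCP pose, the force, the opening and the grip force at its end, in the units of the state.
- robot.get_obs(): the state, without advancing time (a new reading comes with each control period).
- cams.camera(name): name is "scene" or "top" or "wrist"; returns a dict with "color" (420x560x3 uint8, blue, green, red), "depth" (420x560 float32, m along the optical axis (not along the pixel's ray), 0 where there is no reading), "fov_y" (degrees; the focal length in pixels is half the picture's height over the tangent of half this angle, whatever the lens; pixels are square), "cx", "cy" (the principal point, pixels), "view" (4x4, takes a point from world to camera coordinates). Camera axes: x right, y down, z forward; pixel columns grow to the right and rows downward; lengths in m; the calibration is good to about 2 mm. A picture is of the moment at which its call begins.
- robot.hand_in(): hands the job in; it is judged then, once.
The state is a dict: "time": time; "q": joint angles; "joint_velocities": joint speeds; "joint_torque": joint torques, N m; "position": TCP position; "tool_rot": TCP orientation; "ft_force": force on the tool from outside, world axes, zero at the start; "moment": the same for the moment, N m; "grip_width": finger opening in m; "grip_force": force on a finger pad.
Only numpy, scipy, OpenCV 4.12 (cv2) and the standard library are available. Lean on these libraries where they do the work, as an engineer would, in place of code of your own. Each camera call takes 0.05 s, during which the arm holds its last target. There are 200 camera calls.

## Working session

There is one attempt and no reset: what is moved stays moved. The work goes in short steps, Python scripts to look and compute and a shell command to move; the robot and the scene stay as the last step left them, time stands still between calls to the robot, and variables do not carry over. Pictures are saved under pics/ and viewed, at most 10 in all, crops included, and the job is handed in when it is done.

```bash
mkdir -p pics; cat > h.py <<'E'
import numpy as np, cv2
from rig import robot, cams
def get(n):
    c=cams.camera(n); np.savez('pics/'+n+'.npz',**{k:np.array(v) for k,v in c.items()}); return c
def load(n): return dict(np.load('pics/'+n+'.npz'))
def ray(c,u,v):
    f=210/np.tan(np.radians(float(c['fov_y']))/2); V=c['view']; R=V[:3,:3]
    d=R.T@np.array([(u-c['cx'])/f,(v-c['cy'])/f,1]); o=-R.T@V[:3,3]; return o,d
def onz(c,u,v,z):
    o,d=ray(c,u,v); return o+d*(z-o[2])/d[2]
def dep(c,u,v):
    o,d=ray(c,u,v); return o+d*float(c['depth'][int(v),int(u)])
E
python3 - <<'E'
from h import *
a=get('top');b=get('scene')
cv2.imwrite('pics/top.png',a['color']);cv2.imwrite('pics/scene.png',b['color'])
o=robot.get_obs();print(o['time'],o['position'],o['tool_rot'],o['q'],robot.nose_length)
E
```

```text
0.1 [ 0.25970414 -0.56780465  0.23867892] [ 9.77110597e-01  2.12729760e-01 -3.84300643e-05 -9.63365593e-04] [-1.32054297e+00  5.28360312e-01  1.43376930e+00 -8.30569774e-06
  1.18139129e+00 -1.78479325e-01] 0.017
```

View pics/top.png

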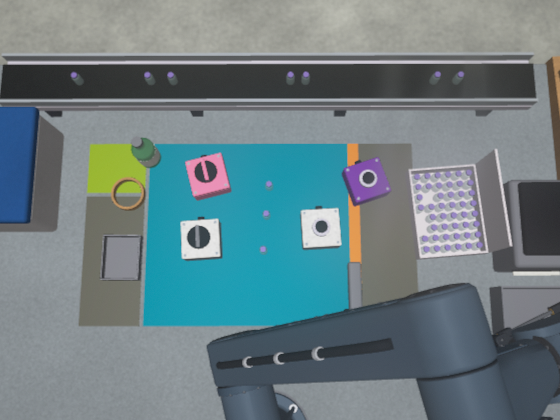

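View pics/scene.png

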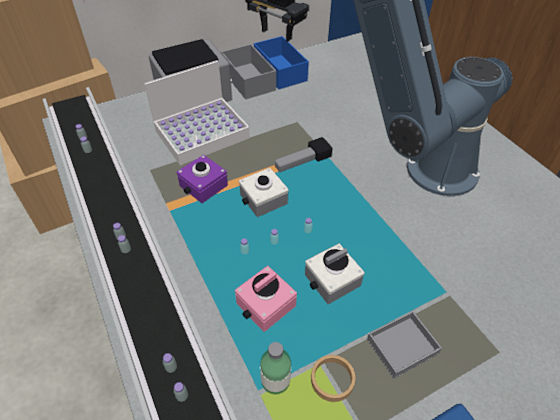

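Stop candidates in the top view are the white box at (200,238) and the pink box at (207,173). Start candidates are the white box at (321,227) and the purple box at (367,180). The white ones fit, since pink and purple are the excluded look-alikes. I'll measure them and check in one enlarged crop.

```bash
python3 - <<'E'
from h import *
a=load('top');b=load('scene')
def blob(m,seed):
    n,l,s,c=cv2.connectedComponentsWithStats(m.astype(np.uint8)); 
    i=min((j for j in range(1,n) if s[j,4]>15),key=lambda j:np.hypot(*(c[j]-seed))); return (l==i),c[i],s[i,4]
for nm,c,s1,s2 in (('top',a,(198,237),(321,227)),('scene',b,(337,260),(264,181))):
    g=c['color'].astype(int); v=g.max(2); sat=v-g.min(2)
    x,y=s1; print(nm,'\n',v[y-14:y+15:2,x-16:x+17:2])
    H=np.array([[dep(c,u,w)[2] for u in range(x-16,x+17,2)] for w in range(y-14,y+15,2)]);print((H*1000).astype(int))
    m,ce,ar=blob(v<60,s1);print('disc',ce,ar,onz(c,*ce,.09)); 
    m,ce,ar=blob((v>75)&(v<150)&(sat<35),s1)
    r=cv2.minAreaRect(np.argwhere(m)[:,::-1].astype(np.float32));print('bar',ce,ar,r,onz(c,*ce,.108),onz(c,*r[0],.108))
    m,ce,ar=blob(v<60,s2);print('start',ce,ar,onz(c,*ce,.082))
k=np.hstack([cv2.resize(i,(400,300),interpolation=cv2.INTER_CUBIC) for i in (a['color'][205:265,160:240],a['color'][197:257,281:361])])
k2=np.hstack([cv2.resize(i,(400,300),interpolation=cv2.INTER_CUBIC) for i in (b['color'][230:305,285:385],b['color'][150:225,215:315])])
cv2.imwrite('pics/crop.png',np.vstack([k,k2]))
E
```

```text
top 
 [[215 204 227 230 229 231 228 227 229 227 228 227 229 228 226 229 212]
 [219 206 230 228 225 228 220 160 170 210 218 229 227 226 228 228 227]
 [226 222 225 226 223 177  73 150 128  72  70 131 222 231 229 228 228]
 [227 228 225 228 133  68  75 151 129  76  74  73 100 223 230 229 224]
 [230 230 228 181  70  72  74 149 134  75  73  73  74 163 228 229 227]
 [227 228 223  79  72  71  69 150 135  76  72  74  74  69 206 226 226]
 [224 225 213  68  71  71  71 149 136  75  73  75  75  72 194 226 228]
 [226 224 195  69  70  69  72 150 142  76  74  74  75  71 178 228 228]
 [229 227 203  67  71  72  71 155 144  76  73  73  73  71 190 230 232]
 [228 225 225  86  70  71  71 135 150  75  74  73  75  71 229 229 230]
 [224 229 226 189  68  71  71 136 147  73  73  73  71 160 229 229 223]
 [224 230 230 228 150  69  71 133 149  73  73  69 138 224 227 229 228]
 [225 229 227 228 227 182 103  79  82  72  95 205 224 226 229 230 230]
 [226 228 227 228 226 228 229 228 202 228 228 229 229 229 228 229 228]
 [226 229 226 227 229 231 229 228 230 231 228 229 231 229 228 231 227]]
[[  54   61   64   55   59  
[... 3470 characters left out ...]
 61  89  88  88  90  93  88  90  89  92  88  88  58  62  60]
 [ 59  59  58  63  87  89  90  88  93  88 970  88  87  60  60  63  57]
 [ 59  61  60  62  61  63  86  83  86  87  85  65  58  59  62  60  61]
 [ 60  60  59  61  60  61  64  62  67  65  62  58  59  59  60  59  61]
 [ 63  56  57  60  59  59  59  58  64  58  59  60  61  60  59  56  62]]
disc [336.03658537 261.17073171] 246 [0.49805239 0.18282119 0.09      ]
bar [336.12711864 256.33898305] 118 ((335.9310302734375, 255.82760620117188), (8.541985511779785, 23.026222229003906), 68.19859313964844) [0.49915629 0.18173817 0.108     ] [0.4987898  0.18034423 0.108     ]
start [262.67088608 179.96202532] 79 [ 0.52618396 -0.13419708  0.082     ]
```

View pics/crop.png

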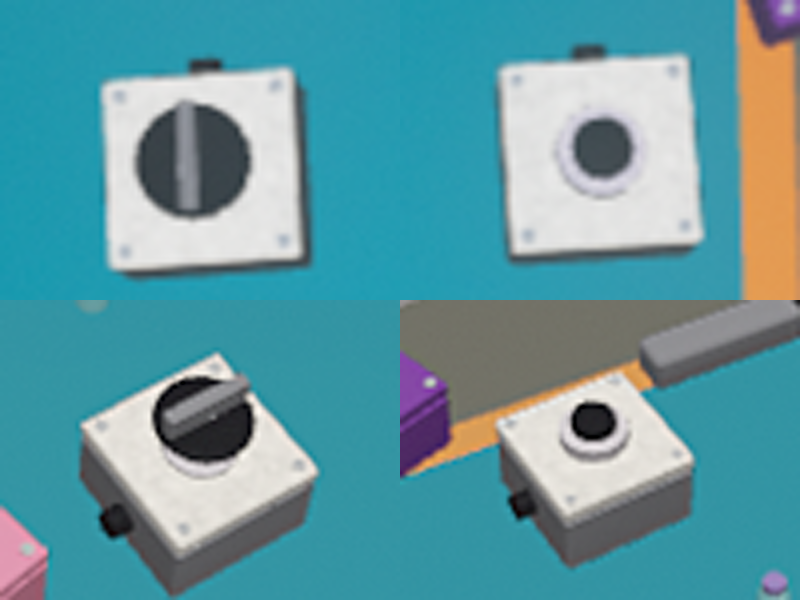

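The crop confirms the white stop box (black disc, grey bar roughly along world x) and the white start box (black button, aluminium collar). I'll refine the measurement with better thresholds and work out the moves.

```bash
python3 - <<'E'
from h import *
a=load('top');b=load('scene')
def pts(c,box,f):
    x0,y0,x1,y1=box; v=c['color'].max(2).astype(int)
    return np.array([(u,w) for w in range(y0,y1) for u in range(x0,x1) if f(v[w,u])])
# top: disc incl. bar = dark pixels, enclosing via hull; bar 115-175 inside hull
for nm,c,bx,sx,dk,lo,hi in (('top',a,(184,222,220,254),(311,217,332,238),100,112,160),('scene',b,(320,244,364,286),(252,170,276,192),70,112,175)):
    d=pts(c,bx,lambda v:v<dk); (u,w),(A,B),an=cv2.fitEllipse(cv2.convexHull(d.astype(np.int32)).astype(np.float32))
    print(nm,'disc',u,w,A,B,onz(c,u,w,.090))
    p=pts(c,bx,lambda v:lo<v<hi)
    m=np.zeros((420,560),np.uint8); m[p[:,1],p[:,0]]=1
    n,l,s,ce=cv2.connectedComponentsWithStats(m); i=1+s[1:,4].argmax()
    q=np.argwhere(l==i)[:,::-1]; P=np.array([onz(c,x,y,.108)[:2] for x,y in q])
    r=cv2.minAreaRect((P*1000).astype(np.float32)); ctr=P.mean(0); e=np.linalg.svd(P-ctr)[2][0]
    print('bar',len(q),ctr,'rect',r,'dir deg',np.degrees(np.arctan2(e[1],e[0])))
    d=pts(c,sx,lambda v:v<dk+20); (u,w),(A,B),an=cv2.fitEllipse(cv2.convexHull(d.astype(np.int32)).astype(np.float32))
    print('start',u,w,A,B,onz(c,u,w,.082),d.mean(0),onz(c,*d.mean(0),.082))
from scipy.spatial.transform import Rotation as R
o=robot.get_obs(); print(R.from_quat(o['tool_rot']).as_matrix().round(3), o['position'])
E
```

```text
top disc 203.6852569580078 233.96282958984375 21.84001350402832 36.699703216552734 [0.50231107 0.16018506 0.09      ]
bar 86 [0.49438788 0.17463809] rect ((494.6480407714844, 174.23902893066406), (51.0191650390625, 10.037997245788574), 1.5337003469467163) dir deg -174.75106182437287
start 321.07061767578125 226.03256225585938 10.876091003417969 11.219830513000488 [ 0.52349795 -0.13981839  0.082     ] [321.04901961 226.02941176] [ 0.52350625 -0.13976302  0.082     ]
scene disc 335.22918701171875 259.4729919433594 20.338260650634766 24.52212142944336 [0.49715567 0.1779948  0.09      ]
bar 411 [0.4634837  0.18983934] rect ((480.0675964355469, 187.1614532470703), (71.8400650024414, 82.19686889648438), 55.3676872253418) dir deg 152.8322946970553
start 262.8624267578125 179.83999633789062 9.153851509094238 10.721384048461914 [ 0.5255277  -0.13437308  0.082     ] [262.87951807 179.90361446] [ 0.52559405 -0.1341381   0.082     ]
[[ 0.909  0.416 -0.   ]
 [ 0.416 -0.909  0.002]
 [ 0.    -0.002 -1.   ]] [ 0.25970414 -0.56780465  0.23867892]
```

```bash
python3 -m pendant '[{"jaw":0,"linear":[0,0,0],"twist":6.15},{"jaw":0,"linear":[0,0,0],"twist":6.15},{"jaw":0,"linear":[0,0,0],"twist":6.15},{"jaw":0,"linear":[0,0,0],"twist":6.15},{"jaw":0,"linear":[1.2,-3.7,0],"twist":0},{"jaw":0,"linear":[1.2,-3.7,0],"twist":0},{"jaw":0,"linear":[1.2,-3.7,0],"twist":0},{"jaw":0,"linear":[1.2,-3.7,0],"twist":0},{"jaw":0,"linear":[1.2,-3.7,0],"twist":0},{"jaw":0,"linear":[1.2,-3.7,0],"twist":0},{"jaw":0,"linear":[1.2,-3.7,0],"twist":0},{"jaw":0,"linear":[1.2,-3.7,0],"twist":0}]' 20
python3 -m pendant '[{"jaw":0,"linear":[1.2,-3.7,0],"twist":0},{"jaw":0,"linear":[1.2,-3.7,0],"twist":0},{"jaw":0,"linear":[1.2,-3.7,0],"twist":0},{"jaw":0,"linear":[1.2,-3.7,0],"twist":0},{"jaw":0,"linear":[1.2,-3.7,0],"twist":0},{"jaw":0,"linear":[1.2,-3.7,0],"twist":0},{"jaw":0,"linear":[1.2,-3.7,0],"twist":0},{"jaw":0,"linear":[1.2,-3.7,0],"twist":0},{"jaw":0,"linear":[0,0,0],"twist":0},{"jaw":0,"linear":[0,0,0],"twist":0}]'
python3 - <<'E'
from h import *
from scipy.spatial.transform import Rotation as R
o=robot.get_obs(); print(o['time'],o['position'],R.from_quat(o['tool_rot']).as_matrix().round(3),o['grip_width'],o['ft_force'])
c=get('wrist'); cv2.imwrite('pics/w1.png',c['color'])
E
```

```text
time: 1.1
position: [0.356, -0.2705, 0.2394]
tool_rot: [1.0, -0.001, -0.0, -0.0]
ft_force: [0.9, 0.1, 0.1]
grip_width: 0.015
grip_force: 0.0
time: 1.93
position: [0.4521, 0.0256, 0.2393]
tool_rot: [1.0, 0.002, -0.0, 0.0]
ft_force: [-0.3, -0.0, -0.0]
grip_width: 0.0004
grip_force: 0.0
1.9333 [0.45207622 0.02555581 0.23929816] [[ 1.     0.005 -0.001]
 [ 0.005 -1.    -0.   ]
 [-0.001  0.    -1.   ]] 0.00035367207389838445 [-0.25108347 -0.01209921 -0.04500792]
```

View pics/w1.png

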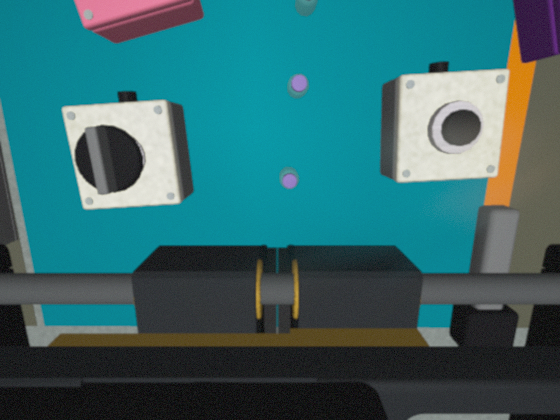

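The wrist view shows both targets: the stop disc at about (110,158) with its bar at about (98,160), and the start button at about (461,127). The fingers are shut at (278,290).

```bash
python3 - <<'E'
from h import *
c=load('wrist'); v=c['color'].max(2).astype(int)
def comp(m,seed):
    n,l,s,ce=cv2.connectedComponentsWithStats(m.astype(np.uint8),connectivity=4); i=min((j for j in range(1,n) if s[j,4]>60),key=lambda j:np.hypot(*(ce[j]-seed))); return np.argwhere(l==i)[:,::-1]
print(v[150,70:150:3])
m=np.zeros(v.shape,bool); m[118:200,70:148]=True
B=comp(m&(v>60)&(v<175),(97,160))
P=np.array([onz(c,*p,.108)[:2] for p in B])*1000
print('bar',len(B),B.min(0),B.max(0),cv2.minAreaRect(P.astype(np.float32)),'mean',P.mean(0))
# use depth to keep top-face pixels
T=np.array([dep(c,*p) for p in B]); T=T[(T[:,2]>.103)&(T[:,2]<.115)]*1000
print('top by depth',len(T),T.mean(0),cv2.minAreaRect(T[:,:2].astype(np.float32)))
D=comp(m&(v<60),(120,158)); 
cir=cv2.minEnclosingCircle((np.array([onz(c,*p,.090)[:2] for p in D])*1000).astype(np.float32)); print('disc',len(D),cir)
m[:]=0;m[105:150,435:490]=True
S=comp(m&(v<90),(461,127));Q=np.array([onz(c,*p,.082)[:2] for p in S])*1000
print('start',len(S),Q.mean(0),cv2.minEnclosingCircle(Q.astype(np.float32)))
E
```

```text
[164 221  35  43  38  37  73 127 130 131  84  58  57  53  44  41  39  43
  38  42  45  42  35  46 153 226 228]
bar 1255 [ 74 125] [145 194] ((497.3459777832031, 165.34494018554688), (56.37039566040039, 56.797576904296875), 42.529972076416016) mean [496.53629962 170.70375495]
top by depth 884 [495.79844638 174.85859455 107.21939515] ((494.9522399902344, 175.90220642089844), (56.090274810791016, 10.983183860778809), 3.9316041469573975)
disc 1938 ((495.4917907714844, 172.40318298339844), 28.091949462890625)
start 990 [ 524.61882705 -135.91575036] ((524.1038818359375, -135.88221740722656), 16.44597625732422)
```

```bash
python3 -m pendant '[{"jaw":0,"linear":[1.08,-3.75,0],"twist":0},{"jaw":0,"linear":[1.08,-3.75,0],"twist":0},{"jaw":0,"linear":[1.07,-3.75,0],"twist":0},{"jaw":0,"linear":[1.07,-3.75,0],"twist":0},{"jaw":0,"linear":[0,0,0],"twist":-4},{"jaw":0,"linear":[0,0,3],"twist":0},{"jaw":0,"linear":[0,0,3],"twist":0},{"jaw":0,"linear":[0,0,3],"twist":0},{"jaw":0,"linear":[0,0,0.9],"twist":0},{"jaw":0,"linear":[0,0,0],"twist":0},{"jaw":0,"linear":[0,0,0],"twist":0}]'
```

```text
time: 2.9
position: [0.4958, 0.1723, 0.1407]
tool_rot: [0.999, 0.034, -0.0, 0.0]
ft_force: [-0.0, -0.4, -0.2]
grip_width: 0.0004
grip_force: 0.0
```

```bash
python3 -m pendant '[{"jaw":0,"linear":[0,-0.35,1],"twist":0},{"jaw":0,"linear":[0,0,0.6],"twist":0},{"jaw":0,"linear":[0,0,0.3],"twist":0},{"jaw":0,"linear":[0,0,0.3],"twist":0},{"jaw":0,"linear":[0,0,0.3],"twist":0},{"jaw":0,"linear":[0,0,0],"twist":0},{"jaw":0,"linear":[0,0,0],"twist":0}]'
```

```text
time: 3.48
position: [0.4965, 0.1772, 0.1169]
tool_rot: [0.999, 0.035, 0.002, -0.0]
ft_force: [0.7, -0.8, 5.1]
grip_width: 0.0004
grip_force: 2.8
```

```bash
python3 -m pendant '[{"jaw":0,"linear":[0,0,0.2],"twist":0},{"jaw":0,"linear":[0,0,0.2],"twist":0},{"jaw":0,"linear":[0,0,0.1],"twist":0},{"jaw":0,"linear":[0,0,0],"twist":0},{"jaw":0,"linear":[0,0,0],"twist":0},{"jaw":0,"linear":[0,0,0],"twist":0}]'
```

```text
time: 3.98
position: [0.4964, 0.1772, 0.1122]
tool_rot: [0.999, 0.035, 0.002, -0.0]
ft_force: [0.4, -1.0, 6.6]
grip_width: 0.0004
grip_force: 3.4
```

```bash
python3 -m pendant '[{"jaw":0,"linear":[0,0,0.1],"twist":0},{"jaw":0,"linear":[0,0,0.1],"twist":0},{"jaw":0,"linear":[0,0,0],"twist":0},{"jaw":0,"linear":[0,0,0],"twist":0},{"jaw":0,"linear":[0,0,0],"twist":0}]'
```

```text
time: 4.4
position: [0.4965, 0.1772, 0.1117]
tool_rot: [0.999, 0.035, 0.002, -0.0]
ft_force: [-2.5, -0.7, 17.6]
grip_width: 0.0004
grip_force: 8.8
```

```bash
python3 -m pendant '[{"jaw":0,"linear":[0,0,-2],"twist":0},{"jaw":0,"linear":[0,0,-3],"twist":0},{"jaw":0,"linear":[1.35,-1.5,0],"twist":0},{"jaw":0,"linear":[1.35,-1.5,0],"twist":0},{"jaw":0,"linear":[0,0,0],"twist":0},{"jaw":0,"linear":[0,0,0],"twist":0},{"jaw":0,"linear":[0,0,0],"twist":0},{"jaw":0,"linear":[0,0,0],"twist":0}]'
python3 - <<'E'
from h import *
a=get('scene');t=get('top')
H=np.array([dep(a,u,w) for w in range(244,286) for u in range(320,364)])
for lo,hi in((.07,.087),(.087,.094),(.096,.104),(.1041,.114)): print(lo,hi,((H[:,2]>lo)&(H[:,2]<hi)).sum())
k=H[(H[:,2]>.078)&(H[:,2]<.094)];print(np.median(k[:,2]))
cv2.imwrite('pics/s2.png',np.hstack([cv2.resize(a['color'][215:305,285:385],(400,360)),cv2.resize(t['color'][195:285,150:250],(400,360))]))
E
```

```text
time: 5.07
position: [0.5187, 0.2082, 0.1581]
tool_rot: [0.999, 0.035, -0.001, 0.0]
ft_force: [0.3, 0.8, 0.4]
grip_width: 0.0006
grip_force: 0.0
0.07 0.087 227
0.087 0.094 18
0.096 0.104 25
0.1041 0.114 1
0.08268625363166604
```

View pics/s2.png

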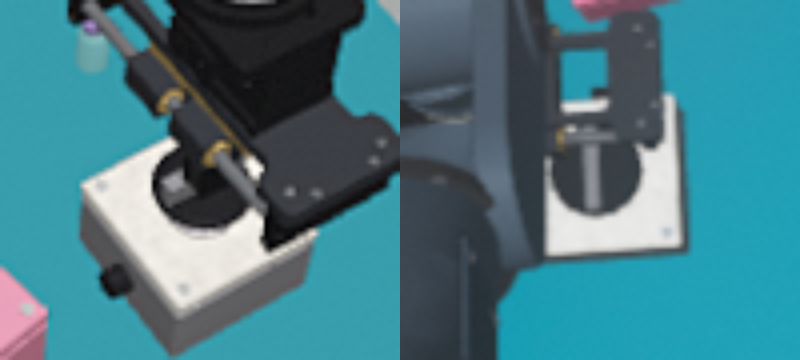

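The head stays in by itself: the disc top is at 83 mm (7 mm down), with the fingers clear. Next I'll lower beside the bar's far end.

```bash
python3 -m pendant '[{"jaw":0,"linear":[0.3,0,2.4],"twist":0},{"jaw":0,"linear":[0,0,1.6],"twist":0},{"jaw":0,"linear":[0,0,0.8],"twist":0},{"jaw":0,"linear":[0,0,0],"twist":0},{"jaw":0,"linear":[0,0,0],"twist":0},{"jaw":0,"linear":[0,0,0],"twist":0}]'
```

```text
time: 5.67
position: [0.5234, 0.209, 0.1112]
tool_rot: [0.999, 0.035, 0.001, -0.0]
ft_force: [0.1, 0.3, 0.9]
grip_width: 0.0003
grip_force: 0.0
```

```bash
python3 -m pendant '[{"jaw":0,"linear":[-0.3,0,0.15],"twist":0},{"jaw":0,"linear":[0,0.5,0],"twist":0},{"jaw":0,"linear":[0,0.4,0],"twist":0},{"jaw":0,"linear":[0,0.3,0],"twist":0},{"jaw":0,"linear":[0,0.3,0],"twist":0},{"jaw":0,"linear":[0,0.3,0],"twist":0},{"jaw":0,"linear":[0,0.2,0],"twist":0},{"jaw":0,"linear":[0,0,0],"twist":0},{"jaw":0,"linear":[0,0,0],"twist":0}]'
```

```text
time: 6.42
position: [0.5219, 0.189, 0.1093]
tool_rot: [0.999, 0.034, 0.001, -0.0]
ft_force: [0.6, 2.6, 0.6]
grip_width: 0.0004
grip_force: 1.1
```

```bash
python3 -m pendant '[{"jaw":0,"linear":[0,0.3,0],"twist":0},{"jaw":0,"linear":[0,0.3,0],"twist":0},{"jaw":0,"linear":[0,0.2,0],"twist":0},{"jaw":0,"linear":[0,0,0],"twist":0},{"jaw":0,"linear":[0,0,0],"twist":0},{"jaw":0,"linear":[0,0,0],"twist":0}]'
python3 - <<'E'
from h import *
a=get('scene');t=get('top')
H=np.array([dep(a,u,w) for w in range(244,286) for u in range(320,364)])
k=H[(H[:,2]>.078)&(H[:,2]<.096)];print(np.median(k[:,2]),len(k))
cv2.imwrite('pics/s3.png',np.hstack([cv2.resize(a['color'][215:305,285:385],(400,360)),cv2.resize(t['color'][195:285,150:250],(400,360))]))
E
```

```text
time: 6.92
position: [0.5222, 0.1805, 0.1092]
tool_rot: [0.999, 0.035, 0.0, 0.0]
ft_force: [1.8, 1.7, 1.6]
grip_width: 0.0006
grip_force: 1.0
0.08927180851575856 43
```

View pics/s3.png

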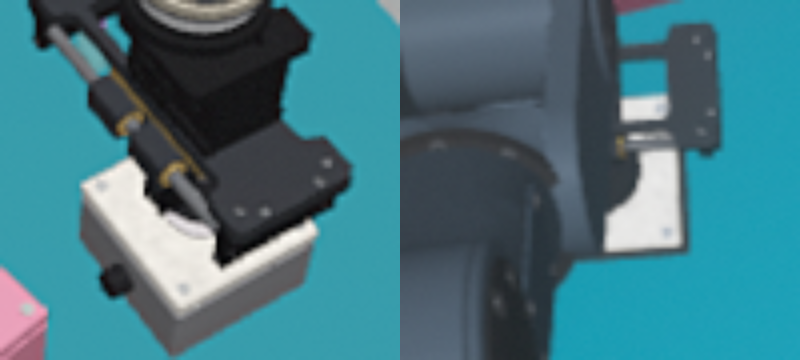

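The disc top is back at 89 mm and the white ring shows under it, so it has very likely sprung up. I'll back off, lift and check from clear.

```bash
python3 -m pendant '[{"jaw":0,"linear":[0,-0.5,0],"twist":0},{"jaw":0,"linear":[0,-0.8,0],"twist":0},{"jaw":0,"linear":[0,-0.8,0],"twist":0},{"jaw":0,"linear":[0,0,-3],"twist":0},{"jaw":0,"linear":[0,0,-4],"twist":0},{"jaw":0,"linear":[0,0,-4],"twist":0},{"jaw":0,"linear":[0,4,0],"twist":0},{"jaw":0,"linear":[0,4,0],"twist":0},{"jaw":0,"linear":[0,4,0],"twist":0},{"jaw":0,"linear":[0,4,0],"twist":4},{"jaw":0,"linear":[-2,2,0],"twist":0},{"jaw":0,"linear":[0,0,0],"twist":0}]'
python3 - <<'E'
from h import *
c=get('wrist');a=get('scene')
H=np.array([dep(a,u,w) for w in range(244,286) for u in range(320,364)])
for lo,hi in((.078,.086),(.086,.095),(.096,.1035),(.1035,.114)):print(lo,hi,((H[:,2]>lo)&(H[:,2]<hi)).sum())
cv2.imwrite('pics/w2.png',c['color']); o=robot.get_obs();print(o['position'],o['tool_rot'])
E
```

```text
time: 8.02
position: [0.5077, 0.0196, 0.2182]
tool_rot: [1.0, -0.002, -0.003, 0.0]
ft_force: [-0.9, 1.0, -0.0]
grip_width: 0.0005
grip_force: 0.0
0.078 0.086 22
0.086 0.095 307
0.096 0.1035 38
0.1035 0.114 102
[0.51028387 0.02231603 0.21868734] [ 9.99998794e-01 -1.01436747e-03 -1.11310684e-03 -3.79508995e-04]
```

View pics/w2.png

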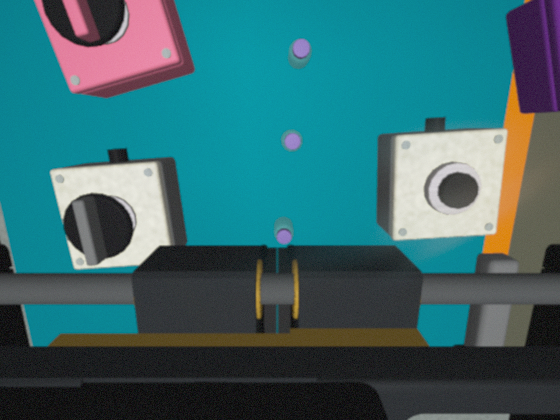

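The stop head is out again: its disc top is at 90 mm, the bar at (90,228) is back at rest, and the vials are standing. Now to the start button.

```bash
python3 -m pendant '[{"jaw":0,"linear":[0.35,3.96,0],"twist":0},{"jaw":0,"linear":[0.35,3.96,0],"twist":0},{"jaw":0,"linear":[0.35,3.96,0],"twist":0},{"jaw":0,"linear":[0.35,3.95,0],"twist":0},{"jaw":0,"linear":[0,0,0],"twist":0},{"jaw":0,"linear":[0,0,3],"twist":0},{"jaw":0,"linear":[0,0,3],"twist":0},{"jaw":0,"linear":[0,0,3],"twist":0},{"jaw":0,"linear":[0,0,1.5],"twist":0},{"jaw":0,"linear":[0,0,0],"twist":0},{"jaw":0,"linear":[0,0,0],"twist":0}]'
```

```text
time: 9.03
position: [0.5255, -0.1343, 0.1133]
tool_rot: [1.0, 0.001, -0.001, -0.001]
ft_force: [1.0, -0.0, -0.4]
grip_width: 0.0006
grip_force: 0.0
```

Tip is at 96 mm; the bottom of travel is 76 mm, so about 20 mm to go.

```bash
python3 -m pendant '[{"jaw":0,"linear":[-0.1,0.15,0.8],"twist":0},{"jaw":0,"linear":[0,0,0.4],"twist":0},{"jaw":0,"linear":[0,0,0.3],"twist":0},{"jaw":0,"linear":[0,0,0.3],"twist":0},{"jaw":0,"linear":[0,0,0.2],"twist":0},{"jaw":0,"linear":[0,0,0],"twist":0},{"jaw":0,"linear":[0,0,0],"twist":0},{"jaw":0,"linear":[0,0,0],"twist":0}]'
```

```text
time: 9.7
position: [0.5249, -0.1376, 0.0946]
tool_rot: [1.0, -0.0, 0.001, 0.0]
ft_force: [0.7, 2.7, 4.0]
grip_width: 0.0009
grip_force: 2.1
```

```bash
python3 -m pendant '[{"jaw":0,"linear":[0,0,0.1],"twist":0},{"jaw":0,"linear":[0,0,0.1],"twist":0},{"jaw":0,"linear":[0,0,0.1],"twist":0},{"jaw":0,"linear":[0,0,0],"twist":0},{"jaw":0,"linear":[0,0,0],"twist":0},{"jaw":0,"linear":[0,0,0],"twist":0}]'
```

```text
time: 10.2
position: [0.525, -0.1376, 0.0932]
tool_rot: [1.0, -0.0, 0.001, 0.0]
ft_force: [-0.4, 3.1, 18.4]
grip_width: 0.0005
grip_force: 8.9
```

The force jumped to 18 N with the tip at 76 mm, so the button is at the bottom. I'll release, back off and check.

```bash
python3 -m pendant '[{"jaw":0,"linear":[0,0,-1],"twist":0},{"jaw":0,"linear":[0,0,-3],"twist":0},{"jaw":0,"linear":[0,0,-4],"twist":0},{"jaw":0,"linear":[0,0,-4],"twist":0},{"jaw":0,"linear":[-3,0,-1],"twist":0},{"jaw":0,"linear":[-3,0,0],"twist":0},{"jaw":0,"linear":[-3,0,0],"twist":0},{"jaw":0,"linear":[0,0,0],"twist":0},{"jaw":0,"linear":[0,0,0],"twist":0},{"jaw":0,"linear":[0,0,0],"twist":0}]'
python3 - <<'E'
from h import *
a=get('scene')
def med(x0,x1,y0,y1,lo,hi):
    H=np.array([dep(a,u,w)[2] for w in range(y0,y1) for u in range(x0,x1)]); k=H[(H>lo)&(H<hi)]; return np.median(k),len(k)
print('disc',med(320,364,244,286,.078,.096),'start',med(259,267,177,183,.06,.1))
cv2.imwrite('pics/s4.png',a['color'])
E
```

```text
time: 11.03
position: [0.4348, -0.1382, 0.2211]
tool_rot: [1.0, -0.001, 0.0, 0.0]
ft_force: [0.6, 0.0, 0.6]
grip_width: 0.0002
grip_force: 0.0
disc (np.float64(0.08952201781788716), 333) start (np.float64(0.081784891047811), 48)
```

View pics/s4.png

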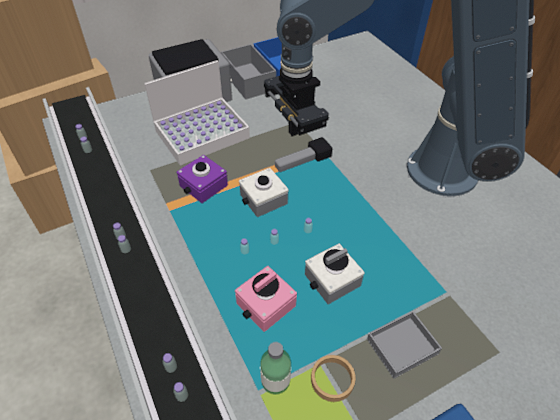

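Both buttons are out: the stop disc at (337,260) is at 90 mm and the start button at (263,180) is at 82 mm. Everything else is in place and the arm is clear.

```bash
python3 -c "
from rig import robot
print(robot.hand_in())"
```

```text
the job is handed in; nothing more can be done
None
```

The job is handed in at about 11 s: the stop button latched, held by itself and was twisted free, then the start button was pressed to the bottom, and the last camera check showed both buttons out and everything else in place.

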